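Lock the blade of the paper trimmer

ROBOT

A 6-joint arm with a two-finger parallel gripper is mounted at the origin on the work surface. World frame = base frame: x ahead of the robot, y to its left, z up, the work surface at z = 0. Lengths are in m, angles in rad, forces in N, time in s.
With the tool pointing down it reaches from about 0.35 to 0.975 m from the base axis. Payload 4.9 kg.
Tool frame: the origin (TCP) lies at the very end of the fingers, on their centre line; the grasp point (between the pads) lies 19 mm behind it (pinch_z is the distance from the TCP to the grasp point, in m); z points along the fingers, y is the line along which they close (so a half turn about z gives the same grasp; the last joint's range is limited). The gripper opens to 85 mm and grips with 20 to 120 N. Pads are 22 mm wide; open, the fingers measure 114 mm over their backs; the gripper's body (76 mm by 85 mm) begins 54 mm behind the grasp point. The pads swing forward as they close: fully open they stand 13 mm farther back than shut.
Start: joints at [1.08, 0.053, 1.613, -0, 1.476, -0.119], TCP at [0.227, 0.582, 0.231] pointing down, gripper open.
Joint ranges: [-3.01, 3.01], [-1.01, 2.22], [0.06, 2.58], [-1.02, 4.17], [0.09, 2.62], [-3.14, 3.14]. Speed limits (rad/s): [2.57, 2.57, 3.14, 3.14, 3.14, 3.14].

INTERFACE

Orientations are given as a unit quaternion [w, x, y, z].
In Python, from plant import * gives the robot as it stands. The module is installed in compiled form; this text tells all that it offers.
- The arm moves only by the tool play_rows, never from a script. Its arguments are lists of equal length, an entry for each row: "linear": the shift along the world's x, y, z in m, a list of three; "turn": the turn about the world's z in degrees. A call has 1 to 8 rows; each row shifts and turns the commanded pose from where the row before left it; what a row does not reach is not made up. A row lasts 1/8 s, in which the tool goes at most 62.5 mm and 10.7 degrees, less where a joint would pass 70% of its speed; a pose out of reach is approached as far as the arm can. A call is refused whole if a number of a shift passes 0.0625 or a number of a turn 10.7, either way. A call with a gripper value outside its range is refused whole. "hand" is the finger opening in m, from 0 to 0.0854, set as the call begins (left out, the last holds). The fingers move at their own pace and stop on an object; the grip force is fixed at half the most. Time passes only in rows, so rows that do not move let the fingers close. It gives the time, the measured TCP pose, the force, the opening and the grip force at its end, in the units of the state.
- state(): the state, without advancing time (a new reading comes with each control period).
- grab_frame(name): name is "scene" or "top" or "wrist"; returns the picture (480x640x3 uint8, red, green, blue); there is no depth.
- camera_info(name): a dict with "camera_matrix" (3x3 intrinsics, pixels), "origin" and "attitude" of the camera in the world; the wrist camera has in their place "mount" (4x4, takes a point from camera to tool coordinates, whose origin is the TCP and whose axes are the flange's). Camera axes: x right, y down, z forward; pixel columns grow to the right and rows downward; lengths in m; the calibration is good to about 2 mm. A picture is of the moment at which its call begins: read the wrist's pose just before it. camera_info takes no time and is no camera call.
- job_done(): hands the job in; it is judged then, once.
Trained networks look in the newest picture that a camera, given by its name, has taken for a name from the list of things; names that differ only in an ending like _2 or _b are one class to them, and where a whole thing is asked for, a point or a joint stands for the part that bears it (a point fixed in the world has none). Each returns a list of dicts, best first, with "p" (0 to 1); they miss things now and then, are a little off and sometimes report something else, mostly with a low value. They report only what shows in the picture. A call takes as long as a camera call.
- trace(camera, thing): "region" (480x640 bool, what is visible of it) and "location" ([column, row] in pixels, amid what is visible of it).
The state is a dict: "time": time; "joint_pos": joint angles; "joint_vel": joint speeds; "joint_efforts": joint torques, N m; "tool_pos": TCP position; "tool_rot": TCP orientation; "contact_force": force on the tool from outside, world axes, zero at the start; "ft_torque": the same for the moment, N m; "gripper_width": opening from 0.0 (shut) to 1.0 (fully open); "grasp_force": force on a finger pad.
Only numpy, scipy, OpenCV 4.12 (cv2) and the standard library are available. Lean on these libraries where they do the work, as an engineer would, in place of code of your own. Each camera call takes 0.05 s, during which the arm holds its last target. There are 200 camera calls.

TASK

Make the paper trimmer safe: push the handle of its blade arm fully down, then push the knob of the locking bolt along its slot as far as it goes, so that the bolt lies over the arm, and at that end push the knob over sideways, down into the notch, as far as it goes. Do it by pushing with the fingertips and gently: do not pinch the knob, force it or lift the arm, leave everything else on the table and on the trimmer where it stands, and finish with the hand clear.

Things in the scene. Friction and masses are not known exactly. Their poses are not given: they have to be found in the camera images.
- trimmer: guillotine paper trimmer, fixed: grey board 420 (x) x 300 (y), top at z = 40. Origin at table height under the operator's right-hand corner of the board; x from the operator's edge to the hinge, y from the cutting edge over the board, z up. (x, y, z) below: mm in this frame. x 100 to 370, y 8 to 35: paper clamp with clear guard, top z = 82. Fence 12 high across the board at x = 385
- barrel (a point): middle of the barrel of the steel locking bolt on the board at the operator's edge, at (30, 62, 56) on the bolt's axis, which runs along y. Barrel: diameter 22, from y = 12 to 112, top at z = 67. Its L-shaped slot has a long leg along the top, from the drawn-back end (knob at y = 85) to the locked end (knob at y = 40)
- corner (a point): corner of the L-shaped slot, on top of the barrel at its locked end, at (30, 40, 67). From here a notch 11 wide leads down the side of the barrel that faces the operator (-x)
- handle_top (a point): point on top of the round black handle (diameter 28, 108 long, lying along the blade arm) at its mid-length; it moves with the arm. The arm's hinge is at (400, -13, 40), axis along y. Fully down on its stop the point is at (-75, -13, 59), at the start 66 to 122 mm higher. Stiff hinge: the arm stays where it is left, 2 to 4 N push it down. Arm y -21 to -5, top edge z = 44 when down
- bolt (a joint): travel of the bolt in m, along -y of the trimmer: 0 = drawn back, 0.045 = end of the long leg, the rod (diameter 14, round nose) then lies over the lowered arm with 5 mm to spare; starts at 0 to 0.010. Friction 1.5 N, no spring, stays where it is left. If the arm is not down the rod runs into or under it
- turn (a joint): turn of the knob about the bolt's axis in rad: 0 = upright (start), grows as it swings over towards the operator (-x of the trimmer), 1.31 = bottom of the notch, locked. It turns only at the locked end; elsewhere the slot's wall stops it at 0.2 to 0.4. Friction 1 N at the ball, no spring, stays where it is left
- knob: the bolt's steel knob: a stem of diameter 7 that stands out of the slot, with a ball of diameter 18 on it. Origin on the bolt's axis at the stem's foot, z along the stem towards the ball, y along the bolt's axis (trimmer y)
- knob_ball (a point): centre of the knob's ball, 36 mm from the bolt's axis: upright it is at x = 30, z = 92 (top of the ball 101); fully over in the notch at about (-5, 40, 65), top of the ball 74
- stamp_a: a wooden stamp lying on the trimmer's board (foam block under a moulded wooden back, 100 x 44 x 46 high), origin under its centre; bystander
- stamp_b: a shorter wooden stamp (70 x 44 x 46 high) lying on the board near its operator's edge, left of the bolt; origin under its centre; bystander
- stamp_c: a longer wooden stamp (120 x 44 x 46 high) on the table right of the trimmer, origin under its centre; bystander
- brayer: an ink roller (black roller 80 long, diameter 34, wooden handle to its +x, about 145 long in all, 34 high) on the table in front of the board, origin under the roller's middle; bystander
- ink_bottle: an ink bottle (diameter 48, 110 high) on the table right of the blade arm, origin under its centre; bystander
- ink_pad: a closed ink pad (flat box 125 x 85 x 19 high) on the table right of the handle, origin under its centre; bystander
- pencil_cup: a white cup (diameter 76, 100 high) with pencils up to 185 high in it, on the table right of the blade arm, origin under its centre; bystander

How it is judged:
By the outcome, as a careful person would: the job done as asked, in the order asked, and still so for the second after the job is handed in, with the robot touching nothing.
It also fails if it takes over 45 s, if anything falls off the work surface, if the arm or the gripper's body presses on something with over 40 N, if the wrist force passes 120 N, or if a joint passes its speed limit or range.

## Working session

There is one attempt and no reset: what is moved stays moved. The work goes in short steps, Python scripts to look and compute and a tool call to move; the robot and the scene stay as the last step left them, time stands still between calls to the robot, and variables do not carry over. Pictures are saved under pics/ and viewed, at most 10 in all, crops included, and the job is handed in when it is done.

Besides the shell and the picture viewer there is one more tool, called after "Call:" as name(argument=value, ...), one argument or row to a line, values as JSON. play_rows: Moves the arm, as the interface text tells. Its arguments: {"type":"object","properties":{"linear":{"type":"array","items":{"type":"array","items":{"type":"number"}}},"turn":{"type":"array","items":{"type":"number"}},"hand":{"type":"number"}},"required":["linear","turn"]}

```bash
mkdir -p pics
python3 - <<'E'
from plant import *
import cv2, numpy as np
s=state(); print(s['time'],s['tool_pos'],s['tool_rot'],s['contact_force'],s['gripper_width'])
for c in ['scene','top']:
    im=grab_frame(c); cv2.imwrite(f'pics/{c}0.png',im[:,:,::-1])
    i=camera_info(c); print(c,i)
    for t in ['trimmer','handle_top','knob','knob_ball','barrel','corner','stamp_b','brayer','ink_pad','ink_bottle','pencil_cup']:
        try:
            for r in trace(c,t)[:2]: print(t,round(r['p'],2),r['location'],r['region'].sum())
        except Exception as e: print(t,e)
print(camera_info('wrist'))
E
```

```text
0.0 [0.22674841 0.58173996 0.23006599] [-3.00144937e-04  1.84804061e-01  9.82774834e-01 -9.97016853e-04] [ 0.00701031 -0.23096076 -0.09709294] 0.996091145762462
scene {'camera_matrix': array([[478.59074922,   0.        , 327.22884832],
       [  0.        , 478.59074922, 233.7033466 ],
       [  0.        ,   0.        ,   1.        ]]), 'origin': array([ 0.97387051, -0.35883737,  0.88343119]), 'attitude': array([-0.24001613,  0.88375828,  0.38576185, -0.11203287])}
trimmer 0.59 [465.7, 236.3] 26566
handle_top 0.83 [395.4, 245.8] 4439
knob 0.52 [372.9, 179.9] 71
barrel 0.92 [470.9, 232.6] 26881
corner 0.6 [468.8, 235.5] 26524
corner 0.21 [419.4, 158.5] 739
stamp_b 0.75 [420.8, 157.4] 781
stamp_b 0.65 [429.9, 213.1] 1017
brayer 0.73 [387.6, 121.2] 1005
ink_pad 0.59 [240.9, 264.0] 2398
ink_pad 0.29 [427.7, 208.7] 1043
pencil_cup 0.65 [397.1, 247.3] 4542
pencil_cup 0.64 [355.7, 304.2] 1922
top {'camera_matrix': array([[624.46541056,   0.        , 314.70527747],
       [  0.        , 624.46541056, 236.1402625 ],
       [  0.        ,   0.        ,   1.        ]]), 'origin': array([ 0.503
[... 433 characters left out ...]
] 1398
ink_pad 0.79 [385.4, 285.0] 2234
ink_pad 0.51 [177.2, 238.9] 715
ink_bottle 0.78 [339.4, 213.3] 409
pencil_cup 0.9 [346.3, 168.0] 1148
pencil_cup 0.73 [339.2, 214.4] 457
{'camera_matrix': array([[345.51716618,   0.        , 320.62552537],
       [  0.        , 345.51716618, 243.18687517],
       [  0.        ,   0.        ,   1.        ]]), 'mount': array([[-2.19470476e-04, -9.46116922e-01, -3.23825139e-01,
         8.32423712e-02],
       [ 9.99999923e-01, -3.12745219e-04,  2.36001087e-04,
         2.15088683e-05],
       [-3.24559387e-04, -3.23825063e-01,  9.46116919e-01,
        -1.41655053e-01],
       [ 0.00000000e+00,  0.00000000e+00,  0.00000000e+00,
         1.00000000e+00]])}
```

View pics/top0.png

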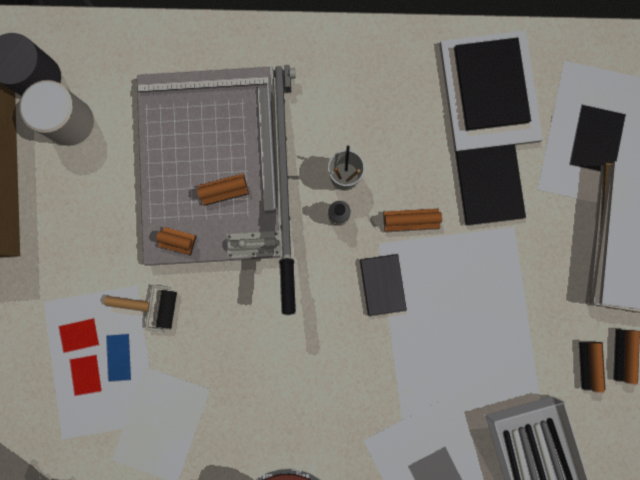

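View pics/scene0.png

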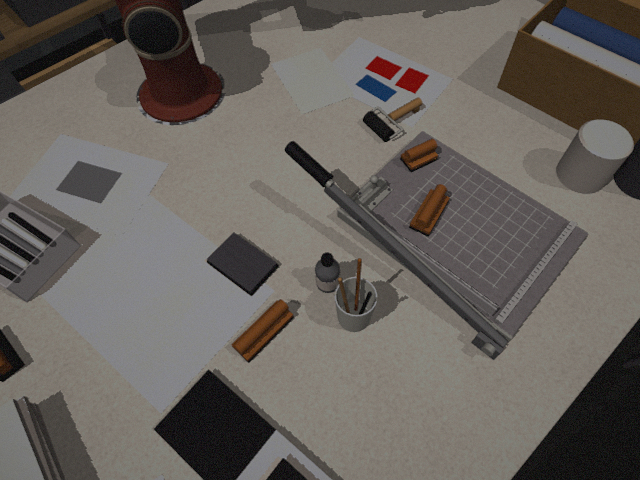

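```bash
cat > h.py <<'E'
from plant import *
import cv2, numpy as np
from scipy.spatial.transform import Rotation as R
def rot(q): return R.from_quat(np.r_[q[1:],q[0]]).as_matrix()
def cam(c):
    i=camera_info(c); K=i['camera_matrix']
    if c=='wrist':
        s=state(); T=rot(s['tool_rot']); M=i['mount']
        return K,T@M[:3,:3],T@M[:3,3]+s['tool_pos']
    return K,rot(i['attitude']),np.array(i['origin'])
def toz(C,uv,z):
    K,A,o=C; uv=np.atleast_2d(uv).astype(float)
    d=(A@np.linalg.inv(K)@np.c_[uv,np.ones(len(uv))].T).T
    return o+d*((z-o[2])/d[:,2])[:,None]
def proj(C,P):
    K,A,o=C; p=(np.atleast_2d(P)-o)@A@K.T
    return p[:,:2]/p[:,2:]
E
python3 - <<'E'
from h import *
C=cam('top'); im=grab_frame('top'); r=trace('top','trimmer')[0]['region']
def line(uv):
    P=toz(C,uv,0.04)[:,:2]
    for _ in range(6):
        c=np.median(P,0) if _==0 else P.mean(0); d=np.linalg.svd(P-P.mean(0))[2][0]; n=np.array([-d[1],d[0]]); e=(P-P.mean(0))@n; P=P[abs(e)<=max(2*np.median(abs(e)),.0008)]
    return P.mean(0),d*np.sign(d[np.argmax(abs(d))]),len(P)
L=line([(np.where(r[v])[0][0]-.5,v) for v in range(90,250)])
B=line([(u,np.where(r[:,u])[0][0]-.5) for u in range(150,262)])
F=line([(u,np.where(r[:,u])[0][-1]+.5) for u in range(150,222)])
for x in (L,B,F): print(x, np.degrees(np.arctan2(x[1][1],x[1][0])))
cv2.imwrite('pics/top1.png',cv2.resize(im[140:330,130:340,::-1],None,fx=3,fy=3,interpolation=cv2.INTER_CUBIC)[:570,:630])
for c in ('scene','top'):
    if c=='scene': grab_frame(c)
    for t in trace(c,'handle_top')[:2]:
        v,u=np.where(t['region']); print(c,t['p'],len(u),u.min(),u.max(),v.min(),v.max())
E
```

```text
(array([0.73849812, 0.34335134]), array([0.99635128, 0.08534705]), 106) 4.895982169676647
(array([0.97098016, 0.21385654]), array([-0.08823673,  0.99609953]), 65) 95.0621758377874
(array([0.54697918, 0.23449973]), array([-0.09717531,  0.99526728]), 46) 95.57653556825949
scene 0.6 4544 284 506 141 346
top 0.83 2726 273 295 67 314
```

View pics/top1.png

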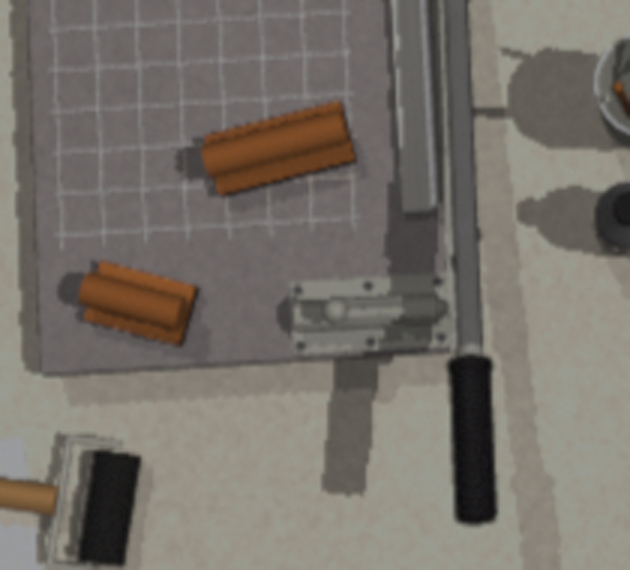

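```bash
cat >> h.py <<'E'
yaw=np.radians(5.0); O=np.array([.5651,.0271,0])
RT=R.from_euler('z',yaw).as_matrix()
def W(p): return O+RT@(np.array(p)/1000)
def Tm(P): return ((np.atleast_2d(P)-O)@RT)*1000
def handle(h):
    r=np.hypot(475,19); z=19+h; return W([400-np.sqrt(r*r-z*z),-13,40+z])
E
python3 - <<'E'
from h import *
C=cam('top');S=cam('scene')
print('knob xy',Tm(toz(C,[[241.7,243],[242.5,245.9]],.092)).round(1))
for h in (66,80,94,108,122): print(h,handle(h).round(4),proj(C,handle(h)).round(1),proj(S,handle(h)).round(1))
print('barrel ends', proj(C,[W([30,12,67]),W([30,112,67]),W([0,0,40]),W([420,300,40])]).round(1))
print('W knob85',W([30,85,92]),'corner',W([30,40,67]),rot(state()['tool_rot'])[:,:2].round(3))
E
```

```text
knob xy [[32.2 78.6 92. ]
 [26.1 77.3 92. ]]
66 [0.4988 0.0082 0.125 ] [[287.8 289.1]] [[306.2 170.5]]
80 [0.5015 0.0085 0.139 ] [[287.3 287.7]] [[306.9 166.8]]
94 [0.5047 0.0088 0.153 ] [[286.8 286.1]] [[307.7 163.1]]
108 [0.5084 0.0091 0.167 ] [[286.3 284.2]] [[308.8 159.4]]
122 [0.5125 0.0094 0.181 ] [[285.8 281.9]] [[310.  155.8]]
barrel ends [[275.  243.1]
 [227.5 245.8]
 [282.3 257.6]
 [135.9  74.7]]
W knob85 [0.5875776  0.11439122 0.092     ] corner [0.59149961 0.06956246 0.067     ] [[-0.932  0.363]
 [ 0.363  0.932]
 [ 0.    -0.   ]]
```

Call:
play_rows(
  linear=[
    [0.01, -0.02, 0],
    [0.02, -0.04, 0],
    [0.025, -0.05, 0],
    [0.025, -0.05, 0],
    [0.025, -0.05, 0],
    [0.025, -0.05, 0],
    [0.025, -0.05, 0],
    [0.025, -0.05, 0],
  ],
  turn=[2, 3, 4, 4, 4, 4, 3, 2.3],
  hand=0,
)

```text
time: 2.45
tool_pos: [0.4076, 0.2207, 0.2316]
tool_rot: [0.001, -0.044, 0.999, 0.0]
contact_force: [-0.5, -0.5, -0.0]
gripper_width: -0.001
grasp_force: 0.0
```

Call:
play_rows(
  linear=[
    [0.025, -0.05, 0],
    [0.025, -0.05, 0],
    [0.025, -0.05, 0],
    [0.015, -0.04, 0],
    [0.005, -0.023, 0],
    [0, 0, 0],
    [0, 0, 0],
  ],
  turn=[0, 0, 0, 0, 0, 0, 0],
)

```text
time: 3.32
tool_pos: [0.5019, 0.0098, 0.2313]
tool_rot: [0.0, -0.044, 0.999, 0.0]
contact_force: [0.6, 0.3, 0.4]
gripper_width: 0.003
grasp_force: 0.0
```

Run:
```python
from h import *
C=cam('wrist'); im=grab_frame('wrist'); 
for t in ('knob_ball','handle_top','barrel'):
    for r in trace('wrist',t)[:2]: print(t,round(r['p'],2),r['location'],r['region'].sum())
print('pred knob78',proj(C,W([30,78,92])),'corner',proj(C,W([30,40,67])),'board corner',proj(C,W([0,0,40])),'tcp',proj(C,state()['tool_pos']))
for h in (66,94,122): print(h,proj(C,handle(h)))
cv2.imwrite('pics/w1.png',im[:,:,::-1])
```

```text
knob_ball 0.8 [417.6, 326.3] 376
knob_ball 0.4 [212.7, 414.7] 117
barrel 0.7 [459.7, 309.2] 31144
pred knob78 [[416.37909222 325.47520394]] corner [[372.01329408 311.83380081]] board corner [[331.66190369 273.51801658]] tcp [[321.69317357 313.84307646]]
66 [[318.92004069 237.02549291]]
94 [[318.80149738 257.93484603]]
122 [[318.6608571  286.36707104]]
```

View pics/w1.png

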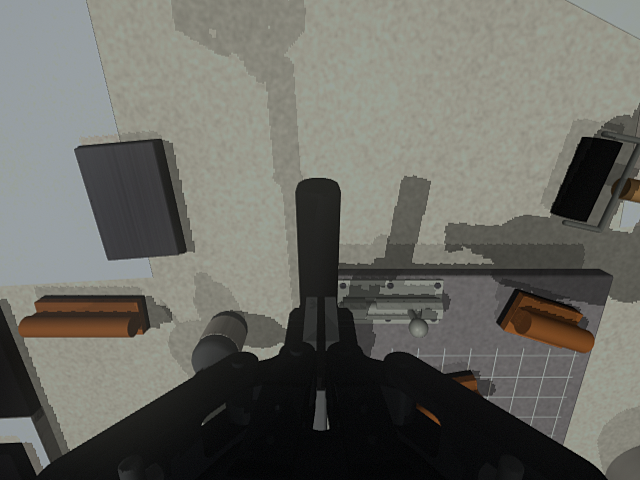

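Call:
play_rows(
  linear=[
    [0.001, -0.001, -0.02],
    [0.001, 0, -0.02],
    [0, 0, -0.015],
    [0, 0, -0.01],
    [0, 0, -0.008],
    [0, 0, -0.008],
  ],
  turn=[0, 0, 0, 0, 0, 0],
)

```text
time: 4.28
tool_pos: [0.5045, 0.0082, 0.1505]
tool_rot: [0.001, -0.044, 0.999, -0.0]
contact_force: [-0.1, -0.2, 2.5]
gripper_width: 0.004
grasp_force: 1.0
```

Call:
play_rows(
  linear=[
    [-0.002, 0, -0.01],
    [-0.002, 0, -0.01],
    [-0.002, 0, -0.01],
    [-0.002, 0, -0.01],
    [-0.002, 0, -0.01],
    [-0.001, 0, -0.01],
    [-0.001, 0, -0.01],
    [-0.001, 0, -0.01],
  ],
  turn=[0, 0, 0, 0, 0, 0, 0, 0],
)

```text
time: 5.28
tool_pos: [0.4911, 0.0083, 0.0697]
tool_rot: [0.0, -0.044, 0.999, 0.0]
contact_force: [1.9, -0.1, 1.7]
gripper_width: 0.002
grasp_force: 0.9
```

Call:
play_rows(
  linear=[
    [0, 0, -0.004],
    [0, 0, -0.004],
    [0, 0, -0.002],
    [0, 0, 0],
  ],
  turn=[0, 0, 0, 0],
)

```text
time: 5.78
tool_pos: [0.4909, 0.0084, 0.06]
tool_rot: [-0.0, -0.044, 0.999, 0.0]
contact_force: [-0.6, 0.2, 0.6]
gripper_width: 0.001
grasp_force: 0.0
```

Call:
play_rows(
  linear=[
    [0, 0, -0.002],
    [0, 0, -0.001],
    [0, 0, 0],
  ],
  turn=[0, 0, 0],
)

```text
time: 6.15
tool_pos: [0.4913, 0.0083, 0.0588]
tool_rot: [-0.0, -0.044, 0.999, -0.0]
contact_force: [-5.4, 0.7, 9.4]
gripper_width: -0.003
grasp_force: 4.7
```

Call:
play_rows(
  linear=[
    [0, 0, 0.03],
    [0, 0, 0.05],
    [0.015, 0.03, 0.01],
    [0.03, 0.045, 0],
    [0.03, 0.045, 0],
    [0.018, 0.021, 0],
    [0, 0, 0],
    [0, 0, 0],
  ],
  turn=[0, 0, 0, 0, 0, 0, 0, 0],
)

```text
time: 7.15
tool_pos: [0.5835, 0.1488, 0.1469]
tool_rot: [-0.0, -0.043, 0.999, -0.0]
contact_force: [-0.3, -0.2, -0.3]
gripper_width: 0.002
grasp_force: 0.0
```

Run:
```python
from h import *
C=cam('wrist'); im=grab_frame('wrist'); print(Tm(state()['tool_pos']))
for r in trace('wrist','knob_ball')[:2]: print(r['p'],r['location'],Tm(toz(C,r['location'],.092)))
grab_frame('top')
for r in trace('top','knob_ball')[:2]: print(r['p'],r['location'],Tm(toz(cam('top'),r['location'],.092)))
cv2.imwrite('pics/w2.png',im[:,:,::-1])
```

```text
[[ 28.86125487 119.33286252 146.99713632]]
0.74 [31.5, 305.9] [[ 55.24683293 -65.77186636  92.        ]]
```

View pics/w2.png

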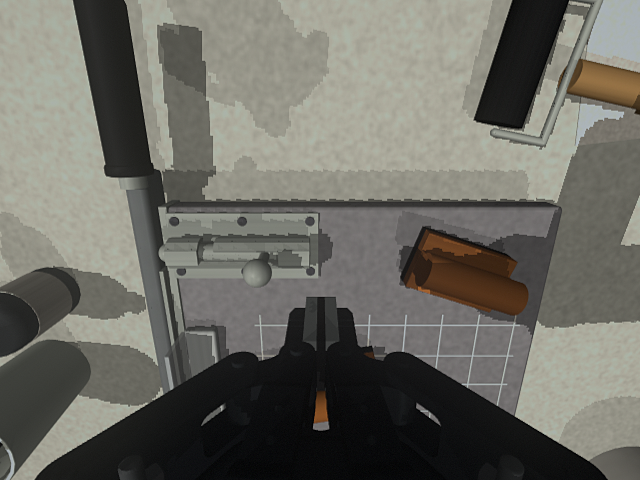

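Run:
```python
from h import *
C=cam('wrist'); print(Tm(toz(C,[257,271],.092)))
grab_frame('wrist')
for t in trace('wrist','handle_top')[:2]: print(t['p'],t['location'])
print(proj(C,[W([-75,-13,59]),W([30,12,67]),W([30,112,67])]))
```

```text
[[31.40189504 79.7085781  92.        ]]
0.85 [127.3, 138.5]
[[103.76533644  89.1697019 ]
 [164.58650864 254.70993109]
 [310.19927467 254.4768323 ]]
```

Call:
play_rows(
  linear=[
    [0.001, 0, -0.025],
    [0, 0, -0.025],
    [0, 0, -0.012],
    [0, 0, 0],
  ],
  turn=[0, 0, 0, 0],
)

```text
time: 7.95
tool_pos: [0.5843, 0.149, 0.0844]
tool_rot: [-0.001, -0.043, 0.999, -0.0]
contact_force: [0.2, -0.0, 0.8]
gripper_width: -0.002
grasp_force: 0.0
```

Call:
play_rows(
  linear=[
    [0.001, -0.008, -0.001],
    [0.0, -0.006, -0.001],
    [0.001, -0.005, 0],
    [0, -0.005, 0],
    [0.001, -0.005, 0],
  ],
  turn=[0, 0, 0, 0, 0],
)

```text
time: 8.57
tool_pos: [0.5883, 0.1202, 0.0838]
tool_rot: [0.0, -0.044, 0.999, 0.0]
contact_force: [-0.5, 1.1, 2.1]
gripper_width: 0.001
grasp_force: 1.2
```

Call:
play_rows(
  linear=[
    [0, -0.005, 0],
    [0.001, -0.005, 0],
    [0, -0.005, 0],
    [0, -0.004, 0],
  ],
  turn=[0, 0, 0, 0],
)

```text
time: 9.07
tool_pos: [0.5893, 0.101, 0.0834]
tool_rot: [0.0, -0.044, 0.999, 0.0]
contact_force: [-0.5, 1.8, 2.3]
gripper_width: -0.002
grasp_force: 1.1
```

Call:
play_rows(
  linear=[
    [0, -0.004, 0],
    [0.001, -0.003, 0],
    [0, -0.002, 0],
    [0, 0, 0],
  ],
  turn=[0, 0, 0, 0],
)

```text
time: 9.57
tool_pos: [0.5898, 0.092, 0.083]
tool_rot: [-0.0, -0.044, 0.999, -0.0]
contact_force: [-0.3, 0.2, 0.4]
gripper_width: -0.001
grasp_force: 0.4
```

Call:
play_rows(
  linear=[
    [0, -0.002, 0],
    [0, -0.002, 0],
    [0, -0.002, 0],
  ],
  turn=[0, 0, 0],
)

```text
time: 9.95
tool_pos: [0.5897, 0.0891, 0.0832]
tool_rot: [-0.0, -0.043, 0.999, 0.003]
contact_force: [0.6, 13.6, 2.1]
gripper_width: 0.0
grasp_force: 6.7
```

Call:
play_rows(
  linear=[
    [0, 0.012, 0],
    [0, 0.006, 0.03],
    [0.012, 0, 0.03],
    [0.02, -0.015, 0],
    [0, -0.016, 0],
    [0, 0, 0],
  ],
  turn=[0, 0, 0, 0, 0, 0],
)

```text
time: 10.7
tool_pos: [0.6211, 0.0721, 0.1422]
tool_rot: [-0.001, -0.043, 0.999, -0.0]
contact_force: [0.2, 0.4, -1.0]
gripper_width: 0.001
grasp_force: 0.0
```

Run:
```python
from h import *
C=cam('wrist'); im=grab_frame('wrist'); print(state()['tool_pos'],Tm(state()['tool_pos']))
for r in trace('wrist','knob_ball')[:2]: print(r['p'],r['location'],Tm(toz(C,r['location'],.092)))
print(proj(C,[W([30,40,92]),W([30,40,67])]))
cv2.imwrite('pics/w3.png',im[:,:,::-1])
```

```text
[0.62091682 0.07272935 0.1421359 ] [[ 59.58128477  40.59095849 142.13590449]]
0.83 [322.2, 228.3] [[32.87839757 40.80574937 92.        ]]
[[320.79832769 223.50059224]
 [320.75412938 213.10694781]]
```

View pics/w3.png

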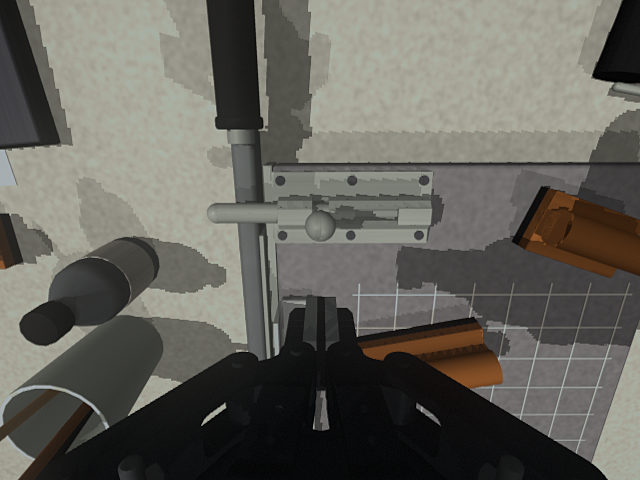

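Call:
play_rows(
  linear=[
    [0, -0.0005, -0.025],
    [0, 0, -0.02],
    [0, 0, -0.01],
    [-0.004, 0, 0],
    [-0.004, -0.001, 0],
    [-0.004, 0, 0],
  ],
  turn=[0, 0, 0, 0, 0, 0],
)

```text
time: 11.55
tool_pos: [0.6107, 0.0717, 0.0895]
tool_rot: [0.001, -0.044, 0.999, -0.0]
contact_force: [0.5, -0.2, 1.6]
gripper_width: -0.001
grasp_force: 0.6
```

Call:
play_rows(
  linear=[
    [-0.005, 0, -0.001],
    [-0.005, -0.001, -0.001],
    [-0.005, 0, -0.002],
    [-0.005, -0.001, -0.002],
  ],
  turn=[0, 0, 0, 0],
)

```text
time: 12.05
tool_pos: [0.5896, 0.0699, 0.0821]
tool_rot: [-0.0, -0.044, 0.999, 0.0]
contact_force: [0.7, 0.6, -0.4]
gripper_width: 0.001
grasp_force: 0.6
```

Call:
play_rows(
  linear=[
    [-0.004, 0, -0.003],
    [-0.003, -0.001, -0.003],
    [-0.002, 0, -0.001],
    [0, 0, 0],
  ],
  turn=[0, 0, 0, 0],
)

```text
time: 12.55
tool_pos: [0.5806, 0.0687, 0.075]
tool_rot: [-0.0, -0.044, 0.999, -0.0]
contact_force: [-0.4, 0.4, 0.8]
gripper_width: -0.001
grasp_force: 0.0
```

Run:
```python
from h import *
C=cam('wrist'); im=grab_frame('wrist'); print(state()['tool_pos'],Tm(state()['tool_pos']))
for r in trace('wrist','knob_ball')[:2]: print(r['p'],r['location'])
for t in (.6,.8,.9,1,1.1,1.2,1.31): print(t,proj(C,W([30-36*np.sin(t),40,56+36*np.cos(t)])).round(1))
cv2.imwrite('pics/w4.png',im[:,:,::-1])
```

```text
[0.58067688 0.06872196 0.07502529] [[19.14519539 40.10596287 75.02529299]]
0.76 [323.2, 278.0]
0.6 [[320.8 307.3]]
0.8 [[320.7 290.8]]
0.9 [[320.7 283.2]]
1 [[320.7 276.1]]
1.1 [[320.7 269.6]]
1.2 [[320.7 263.9]]
1.31 [[320.7 258.4]]
```

View pics/w4.png

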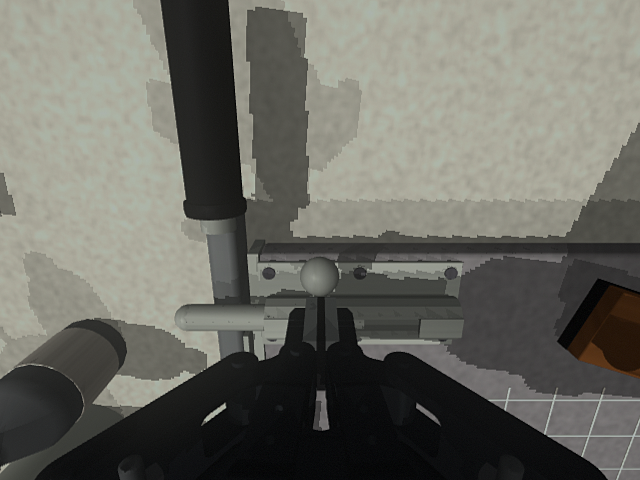

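Call:
play_rows(
  linear=[
    [0.004, 0, 0.005],
    [0, 0, 0.025],
    [-0.014, -0.001, 0],
    [-0.014, -0.001, 0],
    [0, 0, -0.01],
    [0, 0, -0.008],
    [0, 0, -0.005],
    [0, 0, -0.004],
  ],
  turn=[0, 0, 0, 0, 0, 0, 0, 0],
)

```text
time: 13.65
tool_pos: [0.5569, 0.0668, 0.0777]
tool_rot: [-0.001, -0.044, 0.999, 0.0]
contact_force: [-0.7, 0.2, 1.8]
gripper_width: -0.007
grasp_force: 0.9
```

Call:
play_rows(
  linear=[
    [0, 0, -0.002],
    [0, 0, -0.002],
    [0, 0, -0.001],
  ],
  turn=[0, 0, 0],
)

```text
time: 14.02
tool_pos: [0.5573, 0.0668, 0.0737]
tool_rot: [0.0, -0.044, 0.999, -0.0]
contact_force: [-2.7, -0.2, 5.0]
gripper_width: 0.005
grasp_force: 2.6
```

Call:
play_rows(
  linear=[
    [0, 0, -0.001],
    [0, 0, -0.001],
    [0, 0, 0],
  ],
  turn=[0, 0, 0],
)

```text
time: 14.4
tool_pos: [0.5573, 0.0668, 0.0732]
tool_rot: [-0.0, -0.044, 0.999, -0.0]
contact_force: [-6.4, -0.2, 11.2]
gripper_width: 0.001
grasp_force: 5.5
```

Stopped hard against the notch bottom at z ≈ 73–74 mm. Lifting clear and checking.

Call:
play_rows(
  linear=[
    [0, 0, 0.01],
    [0, 0, 0.03],
    [0, 0, 0.05],
    [0.01, 0.02, 0.04],
    [0, 0.02, 0.02],
    [0, 0, 0],
  ],
  turn=[0, 0, 0, 0, 0, 0],
)

```text
time: 15.15
tool_pos: [0.5676, 0.1081, 0.2226]
tool_rot: [0.001, -0.045, 0.999, 0.0]
contact_force: [-0.2, -1.1, 0.3]
gripper_width: 0.002
grasp_force: 0.0
```

Run:
```python
from h import *
C=cam('wrist'); im=grab_frame('wrist'); print(Tm(state()['tool_pos']))
for r in trace('wrist','knob_ball')[:2]: print(r['p'],r['location'])
for t in (1,1.1,1.2,1.31): print(t,proj(C,W([30-36*np.sin(t),40,56+36*np.cos(t)])).round(1))
print(proj(C,W([-75,-13,59])))
t=grab_frame('top')
cv2.imwrite('pics/w5.png',np.hstack([cv2.resize(im[:,:,::-1],(400,300)),cv2.resize(t[:,:,::-1],(400,300))]))
```

```text
[[  8.44237989  79.77955023 220.43839268]]
0.98 [278.4, 213.9]
1 [[273.6 214.7]]
1.1 [[274.  211.8]]
1.2 [[274.4 209.2]]
1.31 [[274.9 206.9]]
[[208.67995123 122.50157096]]
```

View pics/w5.png

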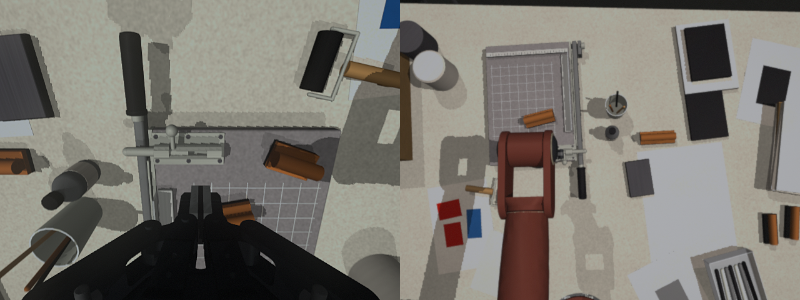

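```bash
python3 -c "
from plant import *
print(job_done())"
```

```text
the job is handed in; nothing more can be done
None
```

The trimmer should be safe and the job is handed in, but no verdict came back: the blade arm is down on its stop, the bolt is fully across over it, the knob is at the bottom of its notch, each stage pushed until the force rose at its stop (9 to 14 N), and the hand is clear.

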